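# Bring the large can forward in the can rack

### The arm

A 6-joint arm with a two-finger parallel gripper is mounted at the origin on a cart in front of the work surface, level with it; the furniture and walls round the work are solid. World frame = base frame: x ahead of the robot, y to its left, z up, the work surface at z = 0. Lengths are in mm, angles in rad, forces in N, time in s.
With the tool pointing down it reaches from about 350 to 875 mm from the base axis. Payload 4.2 kg.
Tool frame: the origin (TCP) lies at the very end of the fingers, on their centre line; the grasp point (between the pads) lies 19 mm behind it; z points along the fingers, y is the line along which they close (so a half turn about z gives the same grasp; the last joint's range is limited). The gripper opens to 85 mm and grips with 20 to 120 N. Pads are 22 mm wide; open, the fingers measure 114 mm over their backs; the gripper's body (76 mm by 85 mm) begins 54 mm behind the grasp point. The pads swing forward as they close: fully open they stand 13 mm farther back than shut.
Start: joints at [-0.843, 0.385, 0.008, 0, -1.194, -0.259], TCP at [282.396, -557.541, 231.312] pointing down, gripper open.
Joint ranges: [-3.14, 3.14], [-1.21, 2.06], [-1.07, 1.41], [-3.16, 2.05], [-2.99, -0.16], [-3.1, 3.1]. Speed limits (rad/s): [2.79, 2.79, 3.14, 3.14, 3.14, 3.14].

### API

Orientations are given as a unit quaternion [x, y, z, w].
In Python, from bench import read_state, get_image, camera_model, job_done gives the robot as it stands.
- The arm moves only by the shell command python3 -m handwheel 'ROWS'. ROWS is JSON, a list of rows, each a list of 7 numbers: the shift along the tool's x, y, z in m, then the turn, a rotation vector about the tool's x, y, z in rad, then the gripper's target within -1 to 1 (fully open at 1, half-way at 0, shut at -1). In form: [[dx, dy, dz, wx, wy, wz, jaw], ...]. A call has 1 to 10 rows; each row is the pose to reach, as a shift and turn from the pose commanded when the call began, along the tool's axes at that moment; what a row does not reach only later rows make up. A row lasts 1/8 s, in which the tool goes at most 62.5 mm and 10.7 degrees, less where a joint would pass 70% of its speed; a pose out of reach is approached as far as the arm can. A call with a gripper value outside its range is refused whole. The fingers move at their own pace and stop on an object; the grip force is fixed at half the most. Time passes only in rows, so rows that repeat a pose let the fingers close. It gives the time, the measured TCP pose, the force, the opening and the grip force at its end, in the units of the state.
- read_state(): the state, without advancing time (a new reading comes with each control period).
- get_image(name): name is "side" or "top" or "wrist"; returns (picture, depth): 480x640x3 uint8, blue, green, red; 480x640 float32, mm along the optical axis (not along the pixel's ray), 0 where there is no reading.
- camera_model(name): a dict with "K" (3x3 intrinsics, pixels), "dist" ([k1, k2, p1, p2, k3] as OpenCV has them; the pictures are not rectified), "rvec" (rotation vector, rad) and "tvec" (3), from world to camera coordinates, as OpenCV has them; the wrist camera has in their place "hand_eye" (4x4, takes a point from camera to tool coordinates, whose origin is the TCP and whose axes are the flange's). Camera axes: x right, y down, z forward; pixel columns grow to the right and rows downward; lengths in mm; the calibration is good to about 2 mm. A picture is of the moment at which its call begins: read the wrist's pose just before it. camera_model takes no time and is no camera call.
- job_done(): hands the job in; it is judged then, once.
The state is a dict: "clock": time; "joints": joint angles; "joint_vel": joint speeds; "joint_efforts": joint torques, N m; "position": TCP position; "ee_rot": TCP orientation; "contact_force": force on the tool from outside, world axes, zero at the start; "wrist_torque": the same for the moment, N m; "gripper_width": finger opening in mm; "grasp_force": force on a finger pad.
Only numpy, scipy, OpenCV 4.12 (cv2) and the standard library are available. Lean on these libraries where they do the work, as an engineer would, in place of code of your own. Each camera call takes 0.05 s, during which the arm holds its last target. There are 200 camera calls.

### The job

Swing the front flap of the can rack up until it stands fully closed. Then bring the large red can forward from the back of the rack: it is too fat to grip and there is no room behind it, so press your fingertips lightly on top and roll it along the rack, over the low rib, until it lies in the front place against the flap. Do not lift it out, do not press or push it so hard (18 N) that it dents, do not knock the flap open again, and leave the other things on the worktop alone.

Things in the scene. Friction and masses are not known exactly. Their poses are not given: they have to be found in the camera images.
- can_rack: Fixed low white-painted tray, 138 mm wide (its x), 230 long (its y). On screw feet: its origin (middle of its underside) is 0 to 8 mm above the worktop; y runs along the channel to the front end (flap), z up. Channel floor 10 mm above the origin, 122 mm between side walls 42 mm high; back board 83 mm high, inner face at y = -105 mm. Rib (8 mm round bar) across at y = +47 mm, 2.5 mm proud. Closed flap: inner face at y = +115 mm.
- front_place (a point): Where the can's centre must end: 65 mm toward the front from the rack's origin, 60 mm above it, in the middle of the channel. A can lying here touches the closed flap and has the rib 18 mm behind its centre. Axes as the rack's. A wall cabinet hangs 0.48 m above the worktop just behind the rack (front about 0.55 m ahead of the robot base): bring the wrist in from the robot side, low.
- can_center (a point): Centre of the large red-and-white steel food can lying across the channel at its back end, within 5 mm of the back board: plain cylinder, 100 mm diameter, 110 long, 0.6 to 1.0 kg. Its x is the cylinder axis; its z starts upright and turns as it rolls. A fingertip pressed on top (about 4 to 10 N) and moved forward rolls it: the can advances half as far as the fingertip, so it takes two or three strokes.
- flap (a joint): Angle of the front flap in rad: 0 = upright, fully closed (end stop); grows as it falls open outward, away from the rack (1.25 = limit). A stiff hinge: it stays where it is left; a push of some 6 to 7 N at half-can height from inside opens it.
- flap_hinge (a point): Middle of the flap's hinge axis, at the foot of the flap, 118 mm toward the front from the rack's origin and 10 mm above it. The hinge axis is the rack's x. The flap is a 6 mm thick dark wooden panel, 118 mm wide, reaching 62 mm from the hinge.
- flap_tab (a point): Middle of the upper edge of the flap's finger tab (tab 50 mm wide, 7 mm thick), 72 mm from the hinge axis.
- can_green: Bystander: the same can in green, standing upright; origin at the centre of its foot, 110 mm high.
- jar_flour: Bystander: clip-top glass jar with white contents, 103 mm across, 165 mm high; origin at the centre of its foot.
- jar_tea: Bystander: tall clip-top glass jar with pale scraps inside, 120 mm across, 215 mm high; origin at the centre of its foot.
- jar_oats: Bystander: small clip-top glass jar with a red seal, 94 mm across, 69 mm high; origin at the centre of its foot.
- oil_bottle_old: Bystander: square clear bottle with a black cap, 42 mm wide, 170 mm high; origin at the centre of its foot.
- pepper_grinder: Bystander: small glass pepper grinder with a black cap, 43 mm across, 112 mm high, standing to the right of the rack; origin at the centre of its foot.

How it is judged:
By the outcome, as a careful person would: the job done as asked, in the order asked, and still so for the second after the job is handed in, with the robot touching nothing.
It also fails if it takes over 72 s, if anything falls off the work surface, if the arm or the gripper's body presses on something with over 40 N, if the wrist force passes 120 N, or if a joint passes its speed limit or range.

## Working session

There is one attempt and no reset: what is moved stays moved. The work goes in short steps, Python scripts to look and compute and a shell command to move; the robot and the scene stay as the last step left them, time stands still between calls to the robot, and variables do not carry over. Pictures are saved under pics/ and viewed, at most 10 in all, crops included, and the job is handed in when it is done.

```bash
mkdir -p pics; ls
python3 - <<'E'
from bench import *
import cv2,numpy as np
s=read_state();print(s)
for n in("top","side"):
    im,d=get_image(n);cv2.imwrite(f"pics/{n}0.png",im);np.save(f"pics/{n}0.npy",d)
    m=camera_model(n);print(n,m)
print(camera_model("wrist"))
E
```

```text
pics
{'clock': 0.0, 'joints': array([-8.43411793e-01,  3.85558084e-01,  6.60853050e-03, -4.87041311e-04,
       -1.19395895e+00, -2.58613061e-01]), 'joint_vel': array([-8.65798634e-05,  5.89796287e-04,  8.41591841e-05, -2.23055865e-03,
       -2.05832438e-03,  5.19615656e-04]), 'joint_efforts': array([ 7.57969747e-05, -3.92287123e+01,  1.88408875e+01,  4.18623269e+00,
       -4.57363960e-03, -4.93199508e-06]), 'position': array([ 282.13002471, -557.04972528,  230.2156439 ]), 'ee_rot': array([-2.32158032e-01,  9.72677481e-01,  1.03744692e-03, -3.00429247e-04]), 'contact_force': array([-0.23528752,  0.2646497 , -0.47715618]), 'wrist_torque': array([-0.03444739, -0.04306196, -0.05419184]), 'grasp_force': 0.0, 'gripper_width': 85.46169568766965}
top {'K': array([[558.36843621,   0.        , 314.51670431],
       [  0.        , 558.36843621, 248.08908919],
       [  0.        ,   0.        ,   1.        ]]), 'dist': array([-0.06128163,  0.        ,  0.        ,  0.        ,  0.        ]), 'rvec': array([ 1.89666557, -2.29168556,  0.27517363]), 'tvec': array([ 94.74575117, 576.53737176, 94
[... 276 characters left out ...]
[ 2.06504203,  0.06713306, -0.00943573]), 'tvec': array([-593.18207534,   37.23066356,  955.57110675])}
{'K': array([[331.17067885,   0.        , 322.32475567],
       [  0.        , 331.17067885, 235.89653228],
       [  0.        ,   0.        ,   1.        ]]), 'dist': array([-0.03252883,  0.        ,  0.        ,  0.        ,  0.        ]), 'hand_eye': array([[-1.67339806e-04, -9.58256419e-01, -2.85910138e-01,
         7.29231941e+01],
       [ 9.99999986e-01, -1.67635771e-04, -2.34400565e-05,
         6.27608501e-01],
       [-2.54671817e-05, -2.85910137e-01,  9.58256434e-01,
        -1.41752592e+02],
       [ 0.00000000e+00,  0.00000000e+00,  0.00000000e+00,
         1.00000000e+00]])}
```

View pics/top0.png

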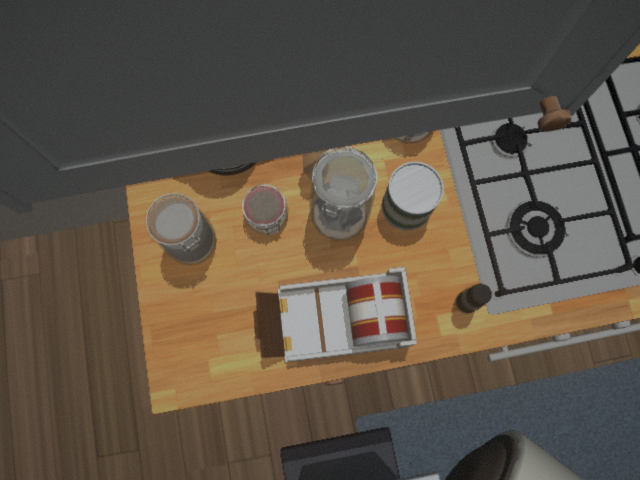

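View pics/side0.png

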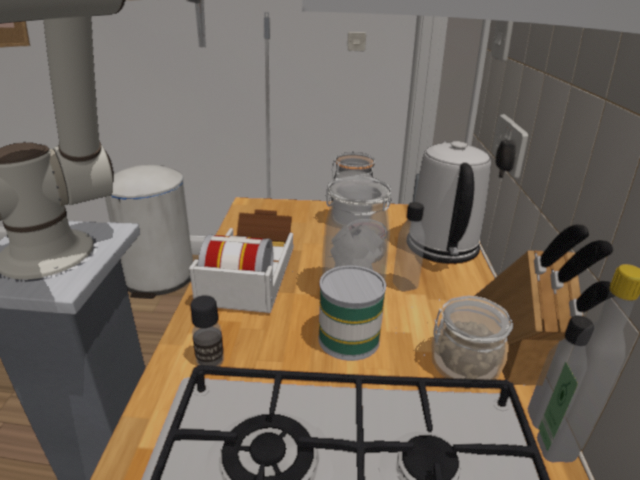

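The top view shows the rack at about (280–413, 270–360), with its flap open to the left (258–285) and the red can at (378,310). The rack's y therefore runs roughly along world +y. The grinder is at (475,298).

```bash
cat > h.py <<'E'
from bench import *
import cv2,numpy as np
from scipy.spatial.transform import Rotation as R
def cloud(n,d,s=None):
    m=camera_model(n);v,u=np.mgrid[0:480,0:640]
    p=cv2.undistortPoints(np.stack([u,v],-1).reshape(-1,1,2).astype(float),m["K"],m["dist"]).reshape(480,640,2)
    P=np.dstack([p*d[...,None],d])
    if n=="wrist":
        P=P@m["hand_eye"][:3,:3].T+m["hand_eye"][:3,3]
        return P@R.from_quat(s["ee_rot"]).as_matrix().T+s["position"]
    r=cv2.Rodrigues(m["rvec"])[0]
    return (P-m["tvec"])@r
E
python3 - <<'E'
from h import *
d=np.load("pics/top0.npy");C=cloud("top",d);im=cv2.imread("pics/top0.png")
for n,(u,v) in dict(wood=(220,330),table2=(350,380),floor1=(300,320),floor2=(335,320),cantop=(378,310),flap=(270,320),flaptab=(262,325),backboard=(408,320),fl=(282,300),).items(): print(n,C[v,u].round(1))
b=(slice(255,375),slice(245,425));P=C[b].reshape(-1,3)
z=P[:,2]
for lo,hi in((5,14),(14,24),(36,47),(47,60),(76,95),(95,130)):
    q=P[(z>lo)&(z<hi)]
    if len(q)>20: print(lo,hi,len(q),np.median(q,0).round(1),np.percentile(q,[2,98],axis=0).round(1).tolist(),cv2.minAreaRect(q[:,:2].astype(np.float32)))
im2=cv2.resize(im[240:390,230:430],(800,600),interpolation=cv2.INTER_CUBIC);cv2.imwrite("pics/crop.png",im2)
E
```

```text
wood [477.4 187.4   1.7]
table2 [ 337.7  -90.3 -902.3]
floor1 [466.1  35.4  17.5]
floor2 [454.2 -28.9  14.4]
cantop [446.7 -98.5 114.1]
flap [473.3  88.8  43.3]
flaptab [464.9 103.4  60.9]
backboard [ 423.3 -151.4   78.8]
fl [510.   61.9  13.3]
5 14 2172 [464.4   5.9  12.6] [[380.2, -121.3, 5.2], [548.2, 90.6, 13.9]] ((469.4401550292969, -33.1038818359375), (341.3559265136719, 225.2318878173828), 81.40660095214844)
14 24 2674 [454.2   8.5  15.7] [[395.4, -98.0, 14.1], [520.1, 73.5, 22.9]] ((455.5162048339844, -36.856201171875), (229.7129364013672, 133.79371643066406), 85.93297576904297)
36 47 1147 [454.9   9.3  44.1] [[384.8, -129.2, 36.4], [528.6, 93.7, 46.9]] ((457.5924377441406, -29.154541015625), (250.59213256835938, 138.1021728515625), 85.62261962890625)
47 60 636 [455.1  94.4  51.3] [[386.2, -152.9, 47.1], [526.2, 105.8, 59.8]] ((457.3955993652344, -23.552688598632812), (268.4059143066406, 135.56797790527344), 85.9029541015625)
76 95 1148 [ 447.7 -143.8   86.9] [[383.1, -161.9, 77.0], [514.5, -53.2, 94.5]] ((451.77239990234375, -107.13421630859375), (108.8089599609375, 136.7892303466797), 86.25453186035156)
95 130 2783 [449.3 -99.3 109.2] [[397.7, -138.5, 95.9], [502.2, -64.1, 116.0]] ((450.06451416015625, -100.91664123535156), (82.03667449951172, 109.4647445678711), 86.73089599609375)
```

View pics/crop.png

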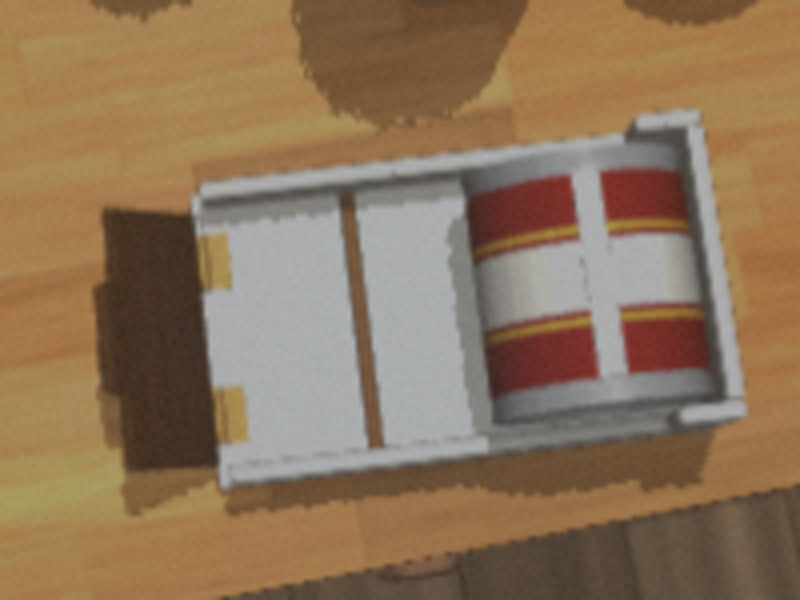

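The crop shows the rack's outer corners at crop pixels: front (203,185) and (222,487), back (700,110) and (745,412). The rib runs from (347,195) to (377,447), and the dark flap leans out to the left. I'll fit the rack pose from these.

Run:
```python
from h import *
from scipy.optimize import least_squares
m=camera_model("top")
M=np.array([[69,115,42],[-69,115,42],[69,-115,83],[-69,-115,83]],float)
px=np.array([[203,185],[222,487],[700,110],[745,412]])/4+[229.6,239.6]
f=lambda p:(cv2.projectPoints(R.from_euler('z',p[3]).apply(M)+p[:3],m["rvec"],m["tvec"],m["K"],m["dist"])[0][:,0]-px).ravel()
r=least_squares(f,[455,-35,4,-.07]);print(r.x,np.degrees(r.x[3]),r.fun.round(2))
d=np.load("pics/top0.npy");C=cloud("top",d);im=cv2.imread("pics/top0.png")
P=C[255:375,245:425].reshape(-1,3);I=im[255:375,245:425].reshape(-1,3).astype(int)
Q=(P-r.x[:3])@R.from_euler('z',r.x[3]).as_matrix()
c=Q[(abs(Q[:,0])<50)&(Q[:,2]>85)&(Q[:,1]<0)]
g=least_squares(lambda p:np.hypot(c[:,1]-p[0],c[:,2]-p[1])-50,[-55,60],loss='soft_l1');print("can y,z in rack",g.x)
q=Q[(abs(Q[:,0])<50)&(abs(Q[:,1])<90)&(Q[:,2]<30)&(Q[:,1]>5)];print("floor z",np.median(q[:,2]))
k=Q[(abs(Q[:,0])<52)&(Q[:,1]>122)&(Q[:,2]>15)&(I.max(1)<90)];print(len(k),np.median(k,0));A=np.polyfit(k[:,1],k[:,2],1);print("flap line",A,np.pi/2-np.arctan(A[0]),k[:,1].min(),k[:,1].max())
w=Q[(abs(abs(Q[:,0])-65)<3)&(Q[:,2]>30)&(abs(Q[:,1])<90)];print("wall top",np.median(w[:,2]),np.median(w[w[:,0]>0][:,0]),np.median(w[w[:,0]<0][:,0]))
for n,p in dict(tab=[0,118+72*np.cos(.4),10],tabclosed=[0,118,82],front=[0,65,60],can=[0,-53,60]).items():print(n,R.from_euler('z',r.x[3]).apply(p)+r.x[:3])
```

```text
[ 4.57510050e+02 -4.73631641e+01 -9.23715630e+00 -7.13433149e-02] -4.087670838300924 [-1.5  -0.16  1.55 -0.95 -0.41 -0.03  0.31  1.1 ]
can y,z in rack [-55.41820361  72.58860313]
floor z 23.494983393750474
1291 [ -1.52735506 141.31469299  58.0388917 ]
flap line [   1.21251889 -113.49396419] 0.6896390248605282 122.00444909010965 163.6814088184748
wall top 55.051276671503274 64.33732469052897 -65.11728925969976
tab [470.64864022 136.48435333   0.7628437 ]
tabclosed [465.92142156  70.33666105  72.7628437 ]
front [462.14343268  17.47148537  50.7628437 ]
can [ 453.73206123 -100.22833974   50.7628437 ]
```

```bash
cat >> h.py <<'E'
def fit(z=4.):
    from scipy.optimize import least_squares
    m=camera_model("top")
    M=np.array([[69,115,42],[-69,115,42],[69,-115,83],[-69,-115,83]],float)
    px=np.array([[203,185],[222,487],[700,110],[745,412]])/4+[229.6,239.6]
    f=lambda p:(cv2.projectPoints(R.from_euler('z',p[2]).apply(M)+[p[0],p[1],z],m["rvec"],m["tvec"],m["K"],m["dist"])[0][:,0]-px).ravel()
    r=least_squares(f,[455,-35,-.07]);return np.array([*r.x[:2],z]),r.x[2],r.fun
E
python3 - <<'E'
from h import *
o,yaw,res=fit();print(o,yaw,res.round(2))
Rr=R.from_euler('z',yaw).as_matrix()
C=cloud("top",np.load("pics/top0.npy"));im=cv2.imread("pics/top0.png")
P=C[255:375,245:425].reshape(-1,3);I=im[255:375,245:425].reshape(-1,3).astype(int);Q=(P-o)@Rr
w=Q[(abs(abs(Q[:,0])-65)<8)&(abs(Q[:,2]-42)<4)&(abs(Q[:,1])<90)]
print("walls",np.median(w[w[:,0]>0],0),np.median(w[w[:,0]<0],0),"yaw resid",[np.polyfit(w[s][:,1],w[s][:,0],1) for s in (w[:,0]>0,w[:,0]<0)])
b=Q[(Q[:,2]>79)&(Q[:,2]<86)&(Q[:,1]<-103)&(abs(Q[:,0])<60)];print("back top y",np.percentile(b[:,1],[5,50,95]))
rb=Q[(abs(Q[:,0])<50)&(abs(Q[:,1]-47)<15)&(I[:,2]-I[:,0]>40)];print("rib",len(rb),np.median(rb,0))
c=Q[(abs(Q[:,0])<50)&(Q[:,2]>85)&(Q[:,1]<0)];print("can x",c[:,0].mean(),np.percentile(c[:,1],[1,99]))
T=np.diag([-1,1,-1.]);Rt=Rr@T
s=read_state();R0=R.from_quat(s["ee_rot"]).as_matrix()
for z in(230,):
  t=Rr@[0,195,0]+o;t[2]=z
  print(t,"shift",R0.T@(t-s["position"]),"rotvec",R.from_matrix(R0.T@Rt).as_rotvec())
E
```

```text
[456.13106075 -46.29886635   4.        ] -0.07146955182903887 [-2.39 -0.58  0.72 -0.39  0.34 -0.69  1.23  1.47]
walls [64.6617126  15.6870286  41.31454291] [-64.14114214   2.03083732  41.56561959] yaw resid [array([-1.36620924e-02,  6.46451728e+01]), array([ 1.52935009e-04, -6.41447365e+01])]
back top y [-114.62503129 -110.50435204 -106.93550637]
rib 133 [-0.43669497 45.31275819 12.38840556]
can x -0.5699819988425516 [-107.73243777  -13.60509037]
[470.05576197 148.20332566 230.        ] shift [-486.21271965  544.38847283    1.33006544] rotvec [ 0.00189315 -0.00067597  0.54011945]
```

```bash
python3 -m handwheel '[[-0.04,0.045,0,0,0,0.045,-1],[-0.08,0.09,0,0,0,0.09,-1],[-0.12,0.135,0,0,0,0.135,-1],[-0.16,0.18,0,0,0,0.18,-1],[-0.2,0.225,0,0,0,0.225,-1],[-0.24,0.27,0,0,0,0.27,-1],[-0.28,0.315,0,0,0,0.315,-1],[-0.32,0.36,0,0,0,0.36,-1],[-0.32,0.36,0,0,0,0.36,-1]]'
cat >> h.py <<'E'
def rel(p,s=None):
    "tool shift (mm) and turn to rack-frame TCP p from measured pose"
    s=s or read_state();o,yaw,_=fit();Rr=R.from_euler('z',yaw).as_matrix();R0=R.from_quat(s["ee_rot"]).as_matrix()
    return R0.T@(Rr@np.array(p,float)+o-s["position"]),R.from_matrix(R0.T@Rr@np.diag([-1,1,-1.])).as_rotvec(),Rr.T@(s["position"]-o)
E
python3 -c "
from h import *
print(rel([0,195,226]))"
```

```text
clock: 1.23
position: [405.9, -88.5, 231.3]
ee_rot: [-0.058, 0.998, 0.0, 0.0]
contact_force: [-0.1, -0.5, -0.7]
gripper_width: -0.0
grasp_force: 0.0
(array([-91.09170074, 227.69159195,   1.42972725]), array([0.00037792, 0.00032939, 0.1873817 ]), array([-47.08157346, -45.67569685, 227.31814181]))
```

```bash
python3 -m handwheel '[[-0.023,0.057,0,0,0,0.047,-1],[-0.046,0.114,0,0,0,0.094,-1],[-0.068,0.171,0,0,0,0.14,-1],[-0.091,0.228,0,0,0,0.187,-1],[-0.091,0.228,0.05,0,0,0.187,-1],[-0.091,0.228,0.1,0,0,0.187,-1],[-0.091,0.228,0.15,0,0,0.187,-1],[-0.091,0.228,0.18,0,0,0.187,-1],[-0.091,0.228,0.18,0,0,0.187,-1]]'
python3 - <<'E'
from h import *
print(rel([0,136,45]))
im,d=get_image("top");cv2.imwrite("pics/t1.png",cv2.resize(im[200:400,200:440],(720,600)))
E
```

```text
clock: 2.35
position: [469.5, 142.7, 49.1]
ee_rot: [0.04, 0.999, -0.002, -0.003]
contact_force: [-0.1, -0.6, 1.3]
gripper_width: 0.1
grasp_force: 0.0
(array([ -0.61714116, -53.41754978,   0.29050444]), array([-0.00425944, -0.00526528, -0.00824876]), array([-1.75555997e-01,  1.89421576e+02,  4.50650515e+01]))
```

View pics/t1.png

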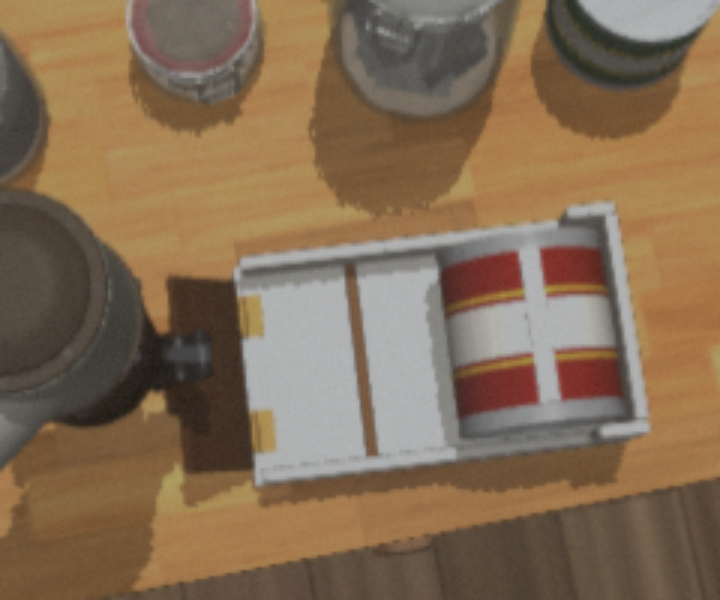

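The flap is clear of the can and the finger stands outside it, at crop (190,355). Now I'll push the flap closed.

```bash
python3 -m handwheel '[[0,-0.006,0,0,0,0,-1],[0,-0.012,0,0,0,0,-1],[0,-0.018,0,0,0,0,-1],[0,-0.024,0,0,0,0,-1],[0,-0.03,0,0,0,0,-1],[0,-0.035,0,0,0,0,-1],[0,-0.04,0,0,0,0,-1],[0,-0.045,0,0,0,0,-1],[0,-0.05,0,0,0,0,-1],[0,-0.05,0,0,0,0,-1]]'
python3 -c "
from h import *
print(rel([0,136,45])[2],read_state()['contact_force'])"
```

```text
clock: 3.65
position: [470.6, 97.0, 53.6]
ee_rot: [0.038, 0.999, 0.003, 0.004]
contact_force: [1.9, 5.2, 3.4]
gripper_width: -0.0
grasp_force: 2.6
[  4.22779689 143.96951215  49.63090939] [1.93012905 5.21388587 3.43738509]
```

```bash
python3 -m handwheel '[[0,-0.003,0,0,0,0,-1],[0,-0.006,0,0,0,0,-1],[0,-0.009,0,0,0,0,-1],[0,-0.012,0,0,0,0,-1],[0,-0.012,0,0,0,0,-1]]'
python3 -c "
from h import *
print(rel([0,136,45]),read_state()['contact_force'])"
```

```text
clock: 4.28
position: [469.5, 85.9, 53.4]
ee_rot: [0.039, 0.999, 0.003, 0.004]
contact_force: [-0.8, 10.3, 2.4]
gripper_width: 0.5
grasp_force: 5.1
(array([3.90696609, 3.12586575, 4.38978907]), array([ 0.00649462,  0.00840997, -0.00572003]), array([  3.85197114, 132.8233935 ,  49.40194937])) [-0.77852479 10.28292964  2.38914454]
```

```bash
python3 -m handwheel '[[0,-0.003,0,0,0,0,-1],[0,-0.006,0,0,0,0,-1],[0,-0.006,0,0,0,0,-1]]'
python3 - <<'E'
from h import *
s=read_state();print(rel([0,136,45])[2],s['contact_force'],s['ee_rot'])
im,d=get_image("side");cv2.imwrite("pics/s1.png",cv2.resize(im[160:340,160:400],(800,600)))
E
```

```text
clock: 4.65
position: [469.9, 85.1, 53.6]
ee_rot: [0.039, 0.999, 0.007, 0.006]
contact_force: [-8.4, 34.4, 2.0]
gripper_width: 0.1
grasp_force: 16.8
[  4.34969382 132.02323732  49.56801795] [-8.38139672 34.42449898  1.98116684] [0.0388225  0.999203   0.00687397 0.0062393 ]
```

```bash
python3 -m handwheel '[[0,0.01,0,0,0,0,-1],[0,0.03,-0.0,0,0,0,-1],[0,0.05,-0.02,0,0,0,-1],[0,0.05,-0.07,0,0,0,-1],[0,0.05,-0.12,0,0,0,-1],[0,0.05,-0.15,0,0,0,-1],[0,0.05,-0.15,0,0,0,-1],[0,0.05,-0.15,0,0,0,-1]]'
python3 - <<'E'
from h import *
o,yaw,_=fit();Rr=R.from_euler('z',yaw).as_matrix()
im,d=get_image("top");Q=((cloud("top",d)-o)@Rr).reshape(-1,3)
b=Q[(abs(Q[:,0])<56)&(Q[:,1]>105)&(Q[:,1]<150)&(Q[:,2]>30)&(Q[:,2]<80)]
print(len(b),np.percentile(b,[2,50,98],axis=0).round(1))
g=Q[(abs(Q[:,0])<20)&(Q[:,1]>105)&(Q[:,1]<150)&(Q[:,2]>60)&(Q[:,2]<90)];print(len(g),np.percentile(g,[2,50,98],axis=0).round(1))
c=Q[(abs(Q[:,0])<50)&(Q[:,2]>95)&(Q[:,2]<120)&(Q[:,1]<-10)&(Q[:,1]>-104)]
from scipy.optimize import least_squares
print(least_squares(lambda p:np.hypot(c[:,1]-p[0],c[:,2]-p[1])-50,[-55,60],loss='soft_l1').x)
print(rel([0,-62,125]))
cv2.imwrite("pics/t2.png",cv2.resize(im[200:400,200:440],(720,600)))
E
```

```text
clock: 5.7
position: [468.7, 126.3, 200.3]
ee_rot: [0.039, 0.999, -0.0, -0.001]
contact_force: [0.2, 0.5, -0.3]
gripper_width: -0.3
grasp_force: 0.0
207 [[-54.2 113.1  34.4]
 [ -4.8 115.   71.5]
 [ 54.3 119.4  79.5]]
95 [[-1.890e+01  1.127e+02  7.730e+01]
 [ 1.000e-01  1.159e+02  8.160e+01]
 [ 1.850e+01  1.197e+02  8.530e+01]]
[-55.61684803  59.27742142]
(array([  -1.82826108, -234.8431846 ,   71.322275  ]), array([-0.00170922, -0.00270786, -0.00730034]), array([7.92421508e-02, 1.72971134e+02, 1.95923132e+02]))
```

View pics/t2.png

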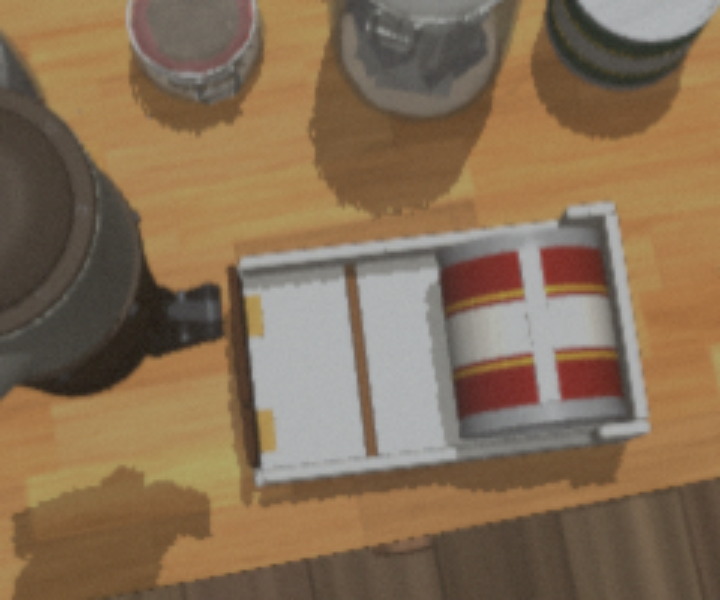

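The flap stands upright as the dark line at crop (240,360), with its top edge at y≈116 and z≈82. Next I'll go to the can's top.

```bash
python3 -m handwheel '[[0,-0.05,0,0,0,0,-1],[0,-0.1,0.01,0,0,0,-1],[0,-0.15,0.02,0,0,0,-1],[0,-0.2,0.03,0,0,0,-1],[0,-0.236,0.04,0,0,0,-1],[0,-0.236,0.06,0,0,0,-1],[0,-0.236,0.076,0,0,0,-1],[0,-0.236,0.076,0,0,0,-1],[0,-0.236,0.076,0,0,0,-1]]'
python3 -c "
from h import *
print(rel([0,-65,110]),read_state()['contact_force'])"
```

```text
clock: 6.88
position: [451.1, -108.5, 125.2]
ee_rot: [0.039, 0.999, -0.0, -0.0]
contact_force: [-0.0, -0.2, 1.0]
gripper_width: -0.1
grasp_force: 0.0
(array([-0.57672262, -2.61060197, 11.18737642]), array([-0.00039094, -0.00073386, -0.00640674]), array([ -0.55176176, -62.38140959, 121.18676835])) [-0.04747018 -0.15502978  1.0037832 ]
```

```bash
python3 -m handwheel '[[0,-0.002,0.004,0,0,0,-1],[0,-0.002,0.008,0,0,0,-1],[0,-0.002,0.009,0,0,0,-1],[0,-0.002,0.009,0,0,0,-1]]'; python3 -m handwheel '[[0,0,0.001,0,0,0,-1],[0,0,0.001,0,0,0,-1],[0,0,0.001,0,0,0,-1]]'
python3 -c "
from h import *
print(rel([0,-65,110])[2],read_state()['contact_force'])"
```

```text
clock: 7.38
position: [450.9, -110.5, 116.3]
ee_rot: [0.039, 0.999, -0.0, -0.0]
contact_force: [-0.2, 0.3, 0.4]
gripper_width: 0.1
grasp_force: 0.0
clock: 7.75
position: [450.9, -110.5, 115.3]
ee_rot: [0.039, 0.999, 0.0, 0.0]
contact_force: [-0.1, -0.3, -0.2]
gripper_width: -0.0
grasp_force: 0.0
[ -0.58922228 -64.37661625 111.34624347] [-0.12670911 -0.34233213 -0.20543166]
```

```bash
python3 -m handwheel '[[0,0,0.001,0,0,0,-1],[0,0,0.001,0,0,0,-1],[0,0,0.001,0,0,0,-1]]'; python3 -m handwheel '[[0,0,0.001,0,0,0,-1],[0,0,0.001,0,0,0,-1],[0,0,0.001,0,0,0,-1]]'
python3 -c "
from h import *
print(rel([0,-65,110])[2],read_state()['contact_force'])"
```

```text
clock: 8.12
position: [450.9, -110.5, 114.3]
ee_rot: [0.039, 0.999, -0.0, 0.0]
contact_force: [-0.3, -0.2, -0.2]
gripper_width: 0.0
grasp_force: 0.0
clock: 8.5
position: [450.9, -110.5, 113.3]
ee_rot: [0.039, 0.999, -0.0, -0.0]
contact_force: [-0.1, -0.5, -0.9]
gripper_width: 0.1
grasp_force: 0.0
[ -0.61489672 -64.3980931  109.30354947] [-0.0877104  -0.46894364 -0.88693868]
```

```bash
python3 -m handwheel '[[0,0,0.001,0,0,0,-1],[0,0,0.001,0,0,0,-1]]'; python3 -m handwheel '[[0,0,0.001,0,0,0,-1],[0,0,0.001,0,0,0,-1]]'
```

```text
clock: 8.75
position: [451.1, -110.6, 112.9]
ee_rot: [0.039, 0.999, -0.0, 0.0]
contact_force: [-1.6, -0.2, 4.5]
gripper_width: 0.2
grasp_force: 2.4
clock: 9.0
position: [451.1, -110.9, 112.8]
ee_rot: [0.039, 0.999, -0.0, 0.0]
contact_force: [-3.9, -0.7, 10.7]
gripper_width: -0.1
grasp_force: 5.5
```

```bash
python3 -m handwheel '[[0,0.002,-0.0004,0,0,0,-1],[0,0.005,-0.0004,0,0,0,-1],[0,0.008,-0.0004,0,0,0,-1],[0,0.010,-0.0004,0,0,0,-1]]';  python3 -m handwheel '[[0,0.003,0,0,0,0,-1],[0,0.006,0,0,0,0,-1],[0,0.009,0,0,0,0,-1],[0,0.01,0,0,0,0,-1]]'
python3 -c "
from h import *
o,yaw,_=fit();Rr=R.from_euler('z',yaw).as_matrix()
im,d=get_image('top');Q=((cloud('top',d)-o)@Rr).reshape(-1,3)
from scipy.optimize import least_squares
c=Q[(abs(Q[:,0])<50)&(Q[:,2]>75)&(Q[:,2]<110)&(Q[:,1]<60)&(Q[:,1]>-90)]
print(rel([0,0,0])[2],least_squares(lambda p:np.hypot(c[:,1]-p[0],c[:,2]-p[1])-50,[-55,60],loss='soft_l1').x)
s,sd=get_image('side');cv2.imwrite('pics/s2.png',cv2.resize(s[160:340,160:400],(800,600)))"
```

```text
clock: 9.5
position: [451.8, -100.7, 113.0]
ee_rot: [0.039, 0.999, -0.0, 0.0]
contact_force: [-3.8, -0.7, 9.8]
gripper_width: -0.1
grasp_force: 4.9
clock: 10.0
position: [452.6, -90.7, 113.0]
ee_rot: [0.039, 0.999, -0.0, 0.0]
contact_force: [-3.1, 0.6, 10.7]
gripper_width: -0.3
grasp_force: 5.0
[ -0.41010664 -44.49043722 108.95787791] [-45.94593527  58.92668308]
```

View pics/s2.png

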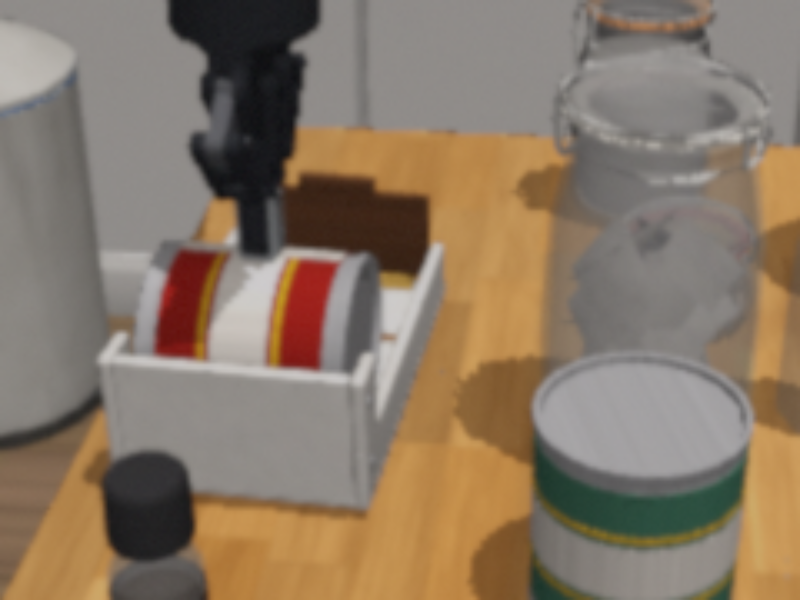

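The fingertip sits on top of the can and the flap stands closed. The can moved about 10 mm for 20 mm of finger travel, so it's rolling. I'll continue the stroke.

```bash
python3 -m handwheel '[[0,0.003,-0.0004,0,0,0,-1],[0,0.007,-0.0004,0,0,0,-1],[0,0.011,-0.0004,0,0,0,-1],[0,0.015,-0.0004,0,0,0,-1],[0,0.015,-0.0004,0,0,0,-1]]';  python3 -m handwheel '[[0,0.004,0,0,0,0,-1],[0,0.008,0,0,0,0,-1],[0,0.012,0.0003,0,0,0,-1],[0,0.015,0.0006,0,0,0,-1]]'
```

```text
clock: 10.72
position: [453.6, -75.5, 112.8]
ee_rot: [0.039, 0.999, -0.0, 0.0]
contact_force: [-2.4, 0.3, 6.8]
gripper_width: -0.2
grasp_force: 3.2
clock: 11.22
position: [454.8, -60.4, 111.8]
ee_rot: [0.039, 0.999, -0.0, -0.0]
contact_force: [-2.9, 1.4, 6.4]
gripper_width: 0.0
grasp_force: 2.8
```

```bash
python3 -m handwheel '[[0,0.003,0.0003,0,0,0,-1],[0,0.006,0.0006,0,0,0,-1],[0,0.009,0.0009,0,0,0,-1],[0,0.012,0.0013,0,0,0,-1]]';  python3 -m handwheel '[[0,0.003,0.0005,0,0,0,-1],[0,0.006,0.001,0,0,0,-1],[0,0.009,0.0015,0,0,0,-1]]'
cat >> h.py <<'E'
def can():
    from scipy.optimize import least_squares
    o,yaw,_=fit();Rr=R.from_euler('z',yaw).as_matrix()
    im,d=get_image('top');Q=((cloud('top',d)-o)@Rr).reshape(-1,3)
    c=Q[(abs(Q[:,0])<50)&(Q[:,2]>75)&(Q[:,2]<114)&(Q[:,1]<112)&(Q[:,1]>-90)]
    f=Q[(abs(Q[:,0])<20)&(Q[:,1]>105)&(Q[:,1]<150)&(Q[:,2]>65)&(Q[:,2]<90)]
    print("tcp",rel([0,0,0])[2].round(1),"can",least_squares(lambda p:np.hypot(c[:,1]-p[0],c[:,2]-p[1])-50,[np.median(c[:,1]),60],loss='soft_l1').x.round(1),"flap top",np.median(f,0).round(1),len(f))
    return im
E
python3 -c "
from h import *
can()"
```

```text
clock: 11.72
position: [455.6, -48.4, 110.2]
ee_rot: [0.039, 0.999, 0.0, -0.0]
contact_force: [-2.6, 1.2, 5.1]
gripper_width: -0.2
grasp_force: 2.3
clock: 12.1
position: [456.3, -39.5, 108.6]
ee_rot: [0.039, 0.999, -0.0, -0.0]
contact_force: [-2.6, 0.8, 4.4]
gripper_width: -0.0
grasp_force: 2.1
tcp [ -0.4   7.  104.5] can [-19.2  59.2] flap top [nan nan nan] 0
  return _methods._mean(a, axis=axis, dtype=dtype,
  ret = um.true_divide(
```

```bash
python3 -m handwheel '[[0,0,-0.006,0,0,0,-1],[0,0,-0.015,0,0,0,-1],[0,-0.018,-0.015,0,0,0,-1],[0,-0.037,-0.015,0,0,0,-1],[0,-0.037,-0.015,0,0,0,-1],[0,-0.037,-0.01,0,0,0,-1],[0,-0.037,-0.0055,0,0,0,-1],[0,-0.037,-0.0055,0,0,0,-1]]'; python3 -c "
from h import *
can()" 2>/dev/null;  python3 -m handwheel '[[0,0,0.0005,0,0,0,-1],[0,0,0.001,0,0,0,-1]]'
```

```text
clock: 13.15
position: [453.3, -76.3, 113.7]
ee_rot: [0.039, 0.999, -0.0, -0.001]
contact_force: [0.0, -0.7, -0.5]
gripper_width: -0.1
grasp_force: 0.0
tcp [ -0.5 -30.1 109.9] can [-19.7  59.2] flap top [nan nan nan] 0
clock: 13.45
position: [453.7, -76.5, 113.3]
ee_rot: [0.039, 0.999, 0.0, 0.0]
contact_force: [-0.3, 0.9, -0.2]
gripper_width: 0.0
grasp_force: 0.0
```

```bash
python3 -m handwheel '[[0,0,0.0005,0,0,0,-1],[0,0,0.001,0,0,0,-1],[0,0,0.001,0,0,0,-1]]';  python3 -m handwheel '[[0,0.004,0,0,0,0,-1],[0,0.008,0,0,0,0,-1],[0,0.012,0,0,0,0,-1],[0,0.016,0,0,0,0,-1],[0,0.02,0,0,0,0,-1]]'
```

```text
clock: 13.82
position: [453.7, -76.7, 112.8]
ee_rot: [0.039, 0.999, -0.0, 0.0]
contact_force: [-1.7, -0.6, 5.4]
gripper_width: -0.2
grasp_force: 2.4
clock: 14.45
position: [455.2, -56.6, 113.0]
ee_rot: [0.039, 0.999, -0.0, 0.0]
contact_force: [-2.5, 0.8, 8.0]
gripper_width: -0.4
grasp_force: 3.8
```

```bash
python3 -m handwheel '[[0,0.004,0,0,0,0,-1],[0,0.008,0,0,0,0,-1],[0,0.012,0,0,0,0,-1],[0,0.016,0,0,0,0,-1],[0,0.02,0,0,0,0,-1]]'
```

```text
clock: 15.08
position: [456.6, -36.6, 112.8]
ee_rot: [0.039, 0.999, -0.0, -0.0]
contact_force: [-2.4, 0.3, 5.4]
gripper_width: -0.0
grasp_force: 2.8
```

```bash
python3 -m handwheel '[[0,0.004,0.0002,0,0,0,-1],[0,0.008,0.0004,0,0,0,-1],[0,0.012,0.0007,0,0,0,-1],[0,0.015,0.001,0,0,0,-1]]';  python3 -m handwheel '[[0,0.003,0.0003,0,0,0,-1],[0,0.006,0.0006,0,0,0,-1],[0,0.009,0.0011,0,0,0,-1],[0,0.012,0.0015,0,0,0,-1],[0,0.015,0.002,0,0,0,-1],[0,0.018,0.0026,0,0,0,-1]]'; python3 -c "
from h import *
can()" 2>/dev/null
```

```text
clock: 15.58
position: [457.7, -21.6, 111.6]
ee_rot: [0.039, 0.999, -0.0, -0.0]
contact_force: [-2.2, 0.7, 5.3]
gripper_width: -0.0
grasp_force: 2.7
clock: 16.32
position: [459.0, -3.6, 108.8]
ee_rot: [0.039, 0.999, 0.0, -0.0]
contact_force: [-1.6, 1.0, 5.5]
gripper_width: 0.0
grasp_force: 2.9
tcp [ -0.2  43.  104.7] can [17.6 59.2] flap top [nan nan nan] 0
```

```bash
python3 -m handwheel '[[0,0,-0.006,0,0,0,-1],[0,0,-0.015,0,0,0,-1],[0,-0.016,-0.015,0,0,0,-1],[0,-0.031,-0.015,0,0,0,-1],[0,-0.031,-0.015,0,0,0,-1],[0,-0.031,-0.01,0,0,0,-1],[0,-0.031,-0.0055,0,0,0,-1],[0,-0.031,-0.0045,0,0,0,-1],[0,-0.031,-0.004,0,0,0,-1],[0,-0.031,-0.004,0,0,0,-1]]';  python3 -m handwheel '[[0,0,0.0005,0,0,0,-1],[0,0,0.0005,0,0,0,-1]]'
```

```text
clock: 17.62
position: [456.7, -34.6, 113.0]
ee_rot: [0.039, 0.999, -0.0, -0.0]
contact_force: [-2.0, -0.2, 6.3]
gripper_width: 0.2
grasp_force: 2.5
clock: 17.88
position: [456.7, -34.7, 113.0]
ee_rot: [0.039, 0.999, -0.0, -0.0]
contact_force: [-3.5, -0.1, 8.3]
gripper_width: -0.1
grasp_force: 4.0
```

```bash
python3 -m handwheel '[[0,0.004,0,0,0,0,-1],[0,0.008,0,0,0,0,-1],[0,0.012,0,0,0,0,-1],[0,0.016,0,0,0,0,-1],[0,0.02,0,0,0,0,-1],[0,0.023,0,0,0,0,-1],[0,0.023,0,0,0,0,-1]]';python3 -c "
from h import *
can()" 2>/dev/null
```

```text
clock: 18.75
position: [458.4, -11.5, 112.9]
ee_rot: [0.039, 0.999, -0.0, -0.0]
contact_force: [-2.6, 0.6, 8.7]
gripper_width: -0.3
grasp_force: 4.0
tcp [ -0.2  34.8 108.9] can [28.6 59.1] flap top [nan nan nan] 0
```

```bash
python3 -m handwheel '[[0,0,-0.006,0,0,0,-1],[0,0,-0.012,0,0,0,-1],[0,-0.009,-0.012,0,0,0,-1],[0,-0.018,-0.012,0,0,0,-1],[0,-0.018,-0.012,0,0,0,-1],[0,-0.018,-0.006,0,0,0,-1],[0,-0.018,-0.001,0,0,0,-1],[0,-0.018,0.0003,0,0,0,-1],[0,-0.018,0.0003,0,0,0,-1]]'; python3 -c "
from h import *
can()" 2>/dev/null
```

```text
clock: 19.92
position: [457.2, -29.9, 112.6]
ee_rot: [0.039, 0.999, -0.001, -0.0]
contact_force: [-2.3, -0.1, 8.1]
gripper_width: -0.1
grasp_force: 4.3
tcp [-1.000e-01  1.650e+01  1.086e+02] can [28.2 59.1] flap top [nan nan nan] 0
```

```bash
python3 -m handwheel '[[0,0.003,0,0,0,0,-1],[0,0.005,-0.0001,0,0,0,-1],[0,0.007,-0.0003,0,0,0,-1],[0,0.008,-0.0004,0,0,0,-1]]'
```

```text
clock: 20.48
position: [457.8, -22.4, 113.6]
ee_rot: [0.038, 0.999, -0.001, -0.0]
contact_force: [-4.1, -2.5, 12.8]
gripper_width: 0.3
grasp_force: 6.3
```

```bash
python3 -m handwheel '[[0,0,-0.0005,0,0,0,-1],[0,0.002,-0.0009,0,0,0,-1],[0,0.004,-0.0011,0,0,0,-1]]'
```

```text
clock: 20.85
position: [458.0, -18.2, 114.2]
ee_rot: [0.039, 0.999, -0.001, -0.0]
contact_force: [-3.2, -2.1, 9.3]
gripper_width: -0.5
grasp_force: 4.8
```

```bash
python3 -m handwheel '[[0,0.002,-0.0003,0,0,0,-1],[0,0.004,-0.0005,0,0,0,-1],[0,0.006,-0.0007,0,0,0,-1],[0,0.008,-0.0009,0,0,0,-1]]';python3 -m handwheel '[[0,0.002,-0.0001,0,0,0,-1],[0,0.004,-0.0002,0,0,0,-1],[0,0.006,-0.0003,0,0,0,-1]]';python3 -c "
from h import *
can()" 2>/dev/null
```

```text
clock: 21.35
position: [458.6, -10.0, 115.0]
ee_rot: [0.039, 0.999, -0.001, -0.0]
contact_force: [-2.4, -0.6, 7.1]
gripper_width: 0.2
grasp_force: 4.1
clock: 21.72
position: [459.1, -4.0, 115.3]
ee_rot: [0.039, 0.999, -0.001, -0.0]
contact_force: [-3.0, -0.4, 8.3]
gripper_width: -0.1
grasp_force: 4.3
tcp [-1.000e-01  4.260e+01  1.113e+02] can [41.2 61.4] flap top [nan nan nan] 0
```

```bash
python3 -m handwheel '[[0,0.003,-0.0001,0,0,0,-1],[0,0.006,-0.0001,0,0,0,-1],[0,0.009,-0.0001,0,0,0,-1],[0,0.012,-0.0001,0,0,0,-1]]';python3 -m handwheel '[[0,0.002,0,0,0,0,-1],[0,0.004,0.0001,0,0,0,-1],[0,0.006,0.0002,0,0,0,-1]]';python3 -c "
from h import *
can()" 2>/dev/null
```

```text
clock: 22.28
position: [460.0, 8.3, 115.3]
ee_rot: [0.039, 0.999, -0.0, -0.0]
contact_force: [-2.8, 0.2, 7.4]
gripper_width: -0.4
grasp_force: 3.8
clock: 22.65
position: [460.4, 14.4, 114.9]
ee_rot: [0.039, 0.999, -0.0, -0.0]
contact_force: [-3.2, 0.8, 7.0]
gripper_width: 0.1
grasp_force: 3.2
tcp [ -0.   61.  110.8] can [50.5 61.3] flap top [nan nan nan] 0
```

```bash
python3 -m handwheel '[[0,0.002,0.0002,0,0,0,-1],[0,0.004,0.0004,0,0,0,-1],[0,0.006,0.0006,0,0,0,-1],[0,0.008,0.0009,0,0,0,-1]]';python3 -m handwheel '[[0,0.002,0.0003,0,0,0,-1],[0,0.004,0.0006,0,0,0,-1],[0,0.006,0.0009,0,0,0,-1]]';python3 -c "
from h import *
can()" 2>/dev/null
```

```text
clock: 23.2
position: [461.0, 22.5, 113.7]
ee_rot: [0.039, 0.999, 0.0, -0.0]
contact_force: [-2.4, 2.5, 5.2]
gripper_width: 0.0
grasp_force: 2.7
clock: 23.58
position: [461.5, 28.4, 112.6]
ee_rot: [0.039, 0.999, 0.0, -0.0]
contact_force: [-2.5, 1.5, 4.5]
gripper_width: 0.0
grasp_force: 2.3
tcp [1.000e-01 7.500e+01 1.085e+02] can [57.8 60.2] flap top [nan nan nan] 0
```

```bash
python3 -m handwheel '[[0,0.001,0.0003,0,0,0,-1],[0,0.002,0.0006,0,0,0,-1],[0,0.003,0.0008,0,0,0,-1],[0,0.004,0.001,0,0,0,-1],[0,0.005,0.0013,0,0,0,-1]]';python3 -m handwheel '[[0,0.001,0.0003,0,0,0,-1],[0,0.002,0.0006,0,0,0,-1],[0,0.003,0.0009,0,0,0,-1]]';python3 -c "
from h import *
can()" 2>/dev/null
```

```text
clock: 24.25
position: [462.0, 33.2, 111.2]
ee_rot: [0.039, 0.999, -0.0, -0.0]
contact_force: [-3.9, 2.9, 5.3]
gripper_width: -0.4
grasp_force: 2.7
clock: 24.62
position: [462.5, 36.0, 110.5]
ee_rot: [0.039, 0.999, -0.0, 0.0]
contact_force: [-2.7, 0.9, 5.1]
gripper_width: 0.2
grasp_force: 2.7
tcp [  0.5  82.5 106.4] can [61.7 59.1] flap top [-18.4 107.5  77.4] 4
```

```bash
python3 -m handwheel '[[0,0.001,0.0003,0,0,0,-1],[0,0.002,0.0006,0,0,0,-1],[0,0.002,0.0006,0,0,0,-1]]';python3 -m handwheel '[[0,0.001,0.0003,0,0,0,-1],[0,0.002,0.0006,0,0,0,-1],[0,0.002,0.0006,0,0,0,-1]]';python3 -c "
from h import *
can()" 2>/dev/null
```

```text
clock: 25.05
position: [462.7, 37.9, 110.1]
ee_rot: [0.039, 0.999, -0.0, 0.0]
contact_force: [-3.0, 1.9, 6.5]
gripper_width: 0.1
grasp_force: 3.2
clock: 25.42
position: [463.0, 39.5, 109.7]
ee_rot: [0.039, 0.999, -0.001, 0.0]
contact_force: [-2.4, 0.1, 7.5]
gripper_width: -0.2
grasp_force: 3.4
tcp [  0.7  86.1 105.7] can [63.5 59.1] flap top [-18.9 110.2  78.6] 8
```

```bash
python3 -m handwheel '[[0,0,-0.002,0,0,0,-1],[0,0,-0.01,0,0,0,-1],[0,0,-0.03,0,0,0,-1],[0.03,-0.03,-0.06,0,0,0,-1],[0.06,-0.08,-0.09,0,0,0,-1],[0.06,-0.13,-0.09,0,0,0,-1],[0.06,-0.18,-0.09,0,0,0,-1],[0.06,-0.18,-0.09,0,0,0,-1],[0.06,-0.18,-0.09,0,0,0,-1]]';python3 - <<'E'
from h import *
im=can()
o,yaw,_=fit();m=camera_model("top");Rr=R.from_euler('z',yaw).as_matrix()
s,_=get_image("side");a=cv2.resize(im[255:375,245:425],(800,533),interpolation=cv2.INTER_CUBIC);cv2.imwrite("pics/t3.png",a)
E
```

```text
clock: 26.6
position: [388.9, -134.8, 199.3]
ee_rot: [0.039, 0.999, 0.0, 0.0]
contact_force: [-0.2, 0.3, 0.7]
gripper_width: -0.2
grasp_force: 0.0
tcp [-60.6 -92.6 195.3] can [63.3 58.8] flap top [ 14.4 113.9  81.5] 48
```

View pics/t3.png

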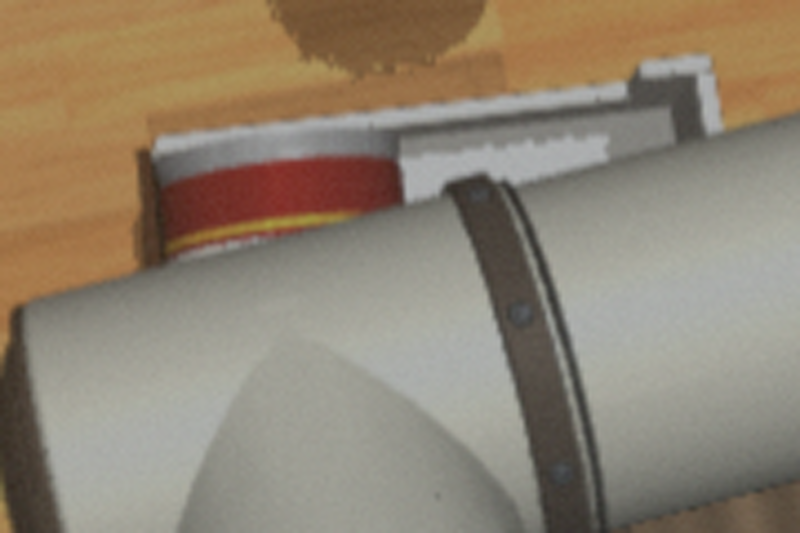

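```bash
python3 -m handwheel '[[0.0,-0.05,-0.01,0,0,0,-1],[0.0,-0.11,-0.02,0,0,0,-1],[0,-0.17,-0.03,0,0,0,-1],[0,-0.23,-0.03,0,0,0,-1],[0,-0.29,-0.03,0,0,0,-1],[0,-0.35,-0.03,0,0,0,-1],[0,-0.35,-0.03,0,0,0,-1]]';python3 - <<'E'
from h import *
for i in range(3): im=can()
o,yaw,_=fit();Rr=R.from_euler('z',yaw).as_matrix()
im,d=get_image("top");Q=((cloud("top",d)-o)@Rr).reshape(-1,3);I=im.reshape(-1,3).astype(int)
rb=Q[(abs(Q[:,0])<50)&(abs(Q[:,1]-47)<15)&(I[:,2]-I[:,0]>40)&(Q[:,2]<20)];print("rib",len(rb))
f=Q[(abs(Q[:,0])<52)&(Q[:,1]>100)&(Q[:,1]<135)&(I.max(1)<90)&(Q[:,2]>50)];print("flap",len(f),np.percentile(f,[5,50,95],axis=0).round(1))
cv2.imwrite("pics/t4.png",cv2.resize(im[255:375,245:425],(800,533),interpolation=cv2.INTER_CUBIC))
E
```

```text
clock: 27.58
position: [361.9, -485.9, 227.4]
ee_rot: [0.04, 0.999, 0.0, -0.001]
contact_force: [1.0, 0.5, -0.1]
gripper_width: 0.2
grasp_force: 0.0
tcp [ -62.6 -443.4  223.7] can [63.3 59. ] flap top [ -0.3 113.   81. ] 180
tcp [ -62.6 -442.4  224.3] can [63.3 59. ] flap top [  0.2 113.   81.5] 180
tcp [ -62.5 -441.8  224.8] can [63.2 59. ] flap top [ -0.2 113.   81.5] 180
rib 0
flap 401 [[-47.1 104.3  63.7]
 [ -1.4 113.5  77.6]
 [ 45.6 118.8  87.3]]
```

View pics/t4.png

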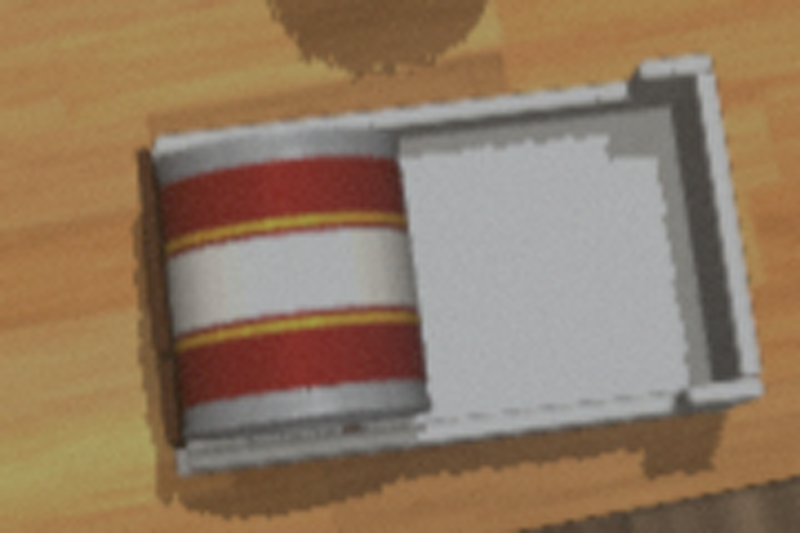

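The can lies against, or within about 1 mm of, the upright flap at crop x≈165. I'll add one light, force-checked nudge to make sure it's seated.

```bash
python3 -c "
from h import *
print(rel([0,57,125]))"
```

```text
(array([-60.24598105, 498.76634093, 100.37227634]), array([ 0.00035268, -0.00020866, -0.00441589]), array([ -62.42703646, -441.53085615,  225.20920879]))
```

```bash
python3 -m handwheel '[[0,0.06,0,0,0,0,-1],[0,0.12,0,0,0,0,-1],[-0.01,0.18,0,0,0,0,-1],[-0.02,0.24,0,0,0,0,-1],[-0.03,0.3,0,0,0,0,-1],[-0.04,0.36,0,0,0,-0.004,-1],[-0.05,0.42,0.02,0,0,-0.004,-1],[-0.06,0.47,0.03,0,0,-0.004,-1],[-0.06,0.498,0.05,0,0,-0.004,-1],[-0.06,0.498,0.07,0,0,-0.004,-1]]'; python3 -m handwheel '[[0,0,0.02,0,0,0,-1],[0,0,0.03,0,0,0,-1],[0,0,0.03,0,0,0,-1]]';python3 -c "
from h import *
print(rel([0,57,125])[2])"
```

```text
clock: 29.02
position: [460.0, 11.3, 159.5]
ee_rot: [0.034, 0.999, 0.0, 0.001]
contact_force: [-0.4, -1.0, -0.2]
gripper_width: -0.0
grasp_force: 0.0
clock: 29.4
position: [459.7, 8.6, 129.2]
ee_rot: [0.036, 0.999, -0.0, -0.0]
contact_force: [-0.1, 0.4, -0.4]
gripper_width: -0.2
grasp_force: 0.0
[ -0.3460045   54.9950837  125.24229343]
```

```bash
python3 -m handwheel '[[0,0,0.005,0,0,0,-1],[0,0,0.01,0,0,0,-1],[0,0,0.014,0,0,0,-1],[0,0,0.0145,0,0,0,-1],[0,0,0.0145,0,0,0,-1]]'; python3 -m handwheel '[[0,0,0.001,0,0,0,-1],[0,0,0.001,0,0,0,-1]]'
```

```text
clock: 30.02
position: [460.3, 8.1, 114.7]
ee_rot: [0.037, 0.999, -0.0, 0.0]
contact_force: [-0.1, 0.5, 1.5]
gripper_width: 0.0
grasp_force: 0.0
clock: 30.28
position: [460.2, 8.1, 113.7]
ee_rot: [0.037, 0.999, 0.0, 0.0]
contact_force: [-0.4, 0.0, -0.2]
gripper_width: 0.1
grasp_force: 0.0
```

```bash
python3 -m handwheel '[[0,0,0.0005,0,0,0,-1],[0,0,0.001,0,0,0,-1],[0,0,0.001,0,0,0,-1]]'; python3 -m handwheel '[[0,0,0.0003,0,0,0,-1],[0,0,0.0005,0,0,0,-1],[0,0,0.0005,0,0,0,-1]]'
```

```text
clock: 30.65
position: [460.3, 8.1, 113.0]
ee_rot: [0.037, 0.999, -0.0, 0.0]
contact_force: [-0.7, -0.9, 3.3]
gripper_width: 0.1
grasp_force: 1.4
clock: 31.02
position: [460.4, 8.1, 112.9]
ee_rot: [0.037, 0.999, -0.0, 0.0]
contact_force: [-2.4, -0.4, 7.6]
gripper_width: -0.2
grasp_force: 3.3
```

```bash
python3 -m handwheel '[[0,0.0005,-0.0002,0,0,0,-1],[0,0.001,-0.0002,0,0,0,-1],[0,0.001,-0.0002,0,0,0,-1]]'; python3 -m handwheel '[[0,0.0005,0,0,0,0,-1],[0,0.0005,0,0,0,0,-1]]'
```

```text
clock: 31.4
position: [460.3, 8.6, 112.9]
ee_rot: [0.037, 0.999, -0.001, 0.0]
contact_force: [-1.2, -3.6, 6.9]
gripper_width: -0.2
grasp_force: 3.0
clock: 31.65
position: [460.4, 8.9, 112.9]
ee_rot: [0.037, 0.999, -0.001, -0.0]
contact_force: [-0.5, -2.7, 6.5]
gripper_width: -0.1
grasp_force: 3.0
```

The nudge met about 3 N of resistance within 1 mm, so the can is seated against the flap. Retracting for a last check.

```bash
python3 -m handwheel '[[0,0,-0.003,0,0,0,-1],[0,0,-0.02,0,0,0,-1],[0,0,-0.06,0,0,0,-1],[0.03,-0.03,-0.09,0,0,0,-1],[0.06,-0.08,-0.1,0,0,0,-1],[0.06,-0.14,-0.1,0,0,0,-1],[0.06,-0.2,-0.1,0,0,0,-1],[0.06,-0.26,-0.1,0,0,0,-1],[0.06,-0.32,-0.1,0,0,0,-1],[0.06,-0.38,-0.1,0,0,0,-1]]';python3 -m handwheel '[[0,-0.05,0,0,0,0,-1],[0,-0.08,0,0,0,0,-1],[0,-0.08,0,0,0,0,-1],[0,-0.08,0,0,0,0,-1]]'
python3 - <<'E'
from h import *
can();im=can()
s,_=get_image("side");a=cv2.resize(s[160:340,160:400],(800,600));cv2.imwrite("pics/s5.png",a)
E
```

```text
clock: 32.9
position: [372.1, -366.7, 212.1]
ee_rot: [0.037, 0.999, 0.0, 0.0]
contact_force: [1.8, 0.4, 0.6]
gripper_width: 0.2
grasp_force: 0.0
clock: 33.4
position: [366.3, -443.9, 211.9]
ee_rot: [0.037, 0.999, 0.001, -0.0]
contact_force: [-0.5, -0.4, 0.3]
gripper_width: 0.3
grasp_force: 0.0
tcp [ -61.1 -402.8  208.2] can [62.9 59. ] flap top [ -0.4 113.1  81.2] 178
tcp [ -60.9 -402.7  208.5] can [63. 59.] flap top [ -0.4 113.2  81.3] 174
```

View pics/s5.png

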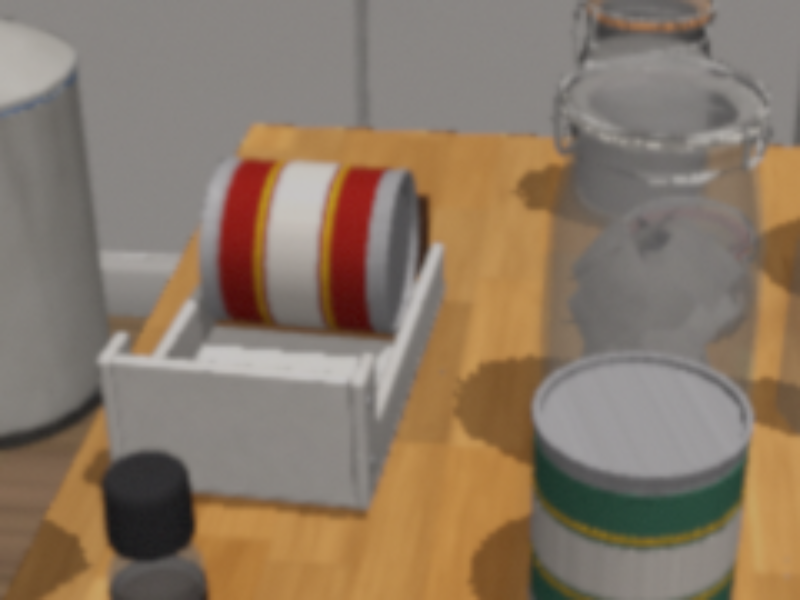

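The can lies in the front place at about (310,245), the flap stands upright behind it, and the bystanders in view are undisturbed.

```bash
python3 -c "
from bench import job_done
print(job_done())"
```

```text
the job is handed in; nothing more can be done
None
```

I closed the flap, then rolled the red can over the rib into the front place, within about 1 mm of touching the upright flap. Readings on the can stayed below 13 N (limit 18 N), nothing else was touched, and I handed the job in at about 33 s.

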